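# Unpark the hanging magnifier and still it over the hoop

## Task

Pull the parking plunger up by its knob and leave it up, so that the hanging magnifier swings free; then take the trolley by its wooden handle, run it along the rail until the lens hangs over the centre of the embroidery hoop, and calm the swing by working the handle until the lens stays still there for several seconds. Then let go and leave it hanging still over the hoop centre. Move only the knob and the handle: the magnifier must not be touched by the robot or anything else, must never swing wildly, and everything else on the table stays where it is.

Things in the scene. Friction and masses are not known exactly. Their poses are not given: they have to be found in the camera images.
- gantry: Fixed aluminium rail stand. Origin on the table right below the rail; y axis along the rail (yaw varies), z up. Rail at x = 0, y = -340 to +200, z = 473 to 497 mm; two columns behind it at x = +100, y = -330 and +190 mm. A parking bracket at x = -100, y = +266 to +366 mm, 36 mm wide, top at z = 162 mm, stands on a thin post.
- trolley (a joint): Travel of the steel trolley along the rail in m: 0 = parked against the end stop at the gantry's +y end, growing toward the gantry's -y, up to 0.38. Stays where it is left (friction about 3 N plus 4 N per m/s; 0.6 kg without the magnifier); the swinging magnifier alone does not move it.
- handle (a point): Centre of the trolley's upright wooden handle block, 30 mm in gantry x, 24 mm in gantry y, 60 mm high, 310 mm above the table, 150 mm in front (gantry -x) of the rail, on a steel bar from below. Grip from above, fingers closing along gantry y. Axes as the gantry's. The magnifier's pivot is 150 mm behind it (gantry +x) and 130 mm above it, at the same gantry y.
- pendant (a joint): Swing angle in rad of the magnifier (about 0.54 kg) on its trolley pivot (axis: gantry x): 0 hangs straight (rests within 0.005), positive = lens toward gantry +y. 0.20 at the start, held by the plunger's pin. Free swing period about 1.12 s (5.6 rad/s, varies 3 %), nearly undamped (fades to a third in over a minute). Trolley acceleration a (m/s2) toward gantry +y adds about -3.2 a rad/s2.
- lens (a point): Centre of the round magnifier lens, 122 mm across its steel frame, level, 350 mm below the pivot on a thin steel rod with a brass collar; 90 mm above the table when hanging straight. A thin lug sticks out from the frame 100 mm toward gantry -x and +y. Lens offset from the handle along gantry y is 350 mm x sin(swing angle).
- plunger (a joint): Height in m by which the parking plunger is pulled up: 0 = down (pin holds the magnifier aside), stop at 0.035. The lens comes free at about 0.017. It stays where it is left; about 4 N to move.
- knob (a point): Centre of the plunger's black knob, 32 mm across and 32 mm high with a narrower foot, on the parking bracket; this point is 193 mm above the table when down, 31 mm above the bracket's top. Grip from above, fingers closing along gantry y, pull straight up.
- hoop (a point): Centre of the bamboo embroidery hoop (144 mm across), which lies level on its low folding stand below the rail; rim top 56 mm above the table, right under the path of the lens. Fixed; where it stands along the rail varies. This is the spot to hang the lens over.
- hoop_stand: The bamboo hoop stand carrying the hoop: two foot bars 150 mm long, origin on the table below the hoop centre. Fixed.
- dish: Low white ceramic dish, 110 mm across, 28 mm high; origin under its centre. Bystander.
- winder: Blue plastic bobbin winder 120 x 75 mm with crank lever, 81 mm high; origin under its centre. Bystander.
- spool: Small wooden spool, 36 mm across, 45 mm high; origin under its centre. Bystander.
There are look-alikes about, which are no part of the job. Of the things shaped like the hoop_stand, the wooden one is meant.

How it is judged:
On the way, in this order (a step that is already met when the one before it is completed fails the run):
1. the plunger is pulled up and the magnifier has come free (value of joint plunger above 0.022 m and value of joint pendant below 0.1 rad), for 0.05 s.
2. the lens stays within 15 mm of the hoop centre, seen from above, for 4 s (horizontal distance between lens and hoop below 0.015 m), for 4 s.
At the end, for the whole second after the job is handed in: Robot off; plunger still up (over 20 mm); the lens hangs still, through the last second never more than 18 mm from the hoop centre (seen from above) and within 0.05 rad of straight down (horizontal distance between lens and hoop below 0.018 m and value of joint pendant between -0.05 and 0.05 rad and value of joint plunger above 0.02 m); the robot touches nothing.
It fails at once if the magnifier is touched by the robot or, once free, by anything else (contact force between any of the arm, the fingers and pendant above 0.5 N or (contact force between anything else and pendant above 0.5 N and value of joint pendant below 0.15 rad)).
It fails at once if the magnifier swings more than 0.4 rad to either side (value of joint pendant above 0.4 rad or value of joint pendant below -0.4 rad).
It fails at once if a bystander is shifted by more than 30 mm (distance of any of dish, winder, spool, canister, pencil_cup from where it was at the start of the episode above 0.03 m).
It also fails if it takes over 48 s, if anything falls off the work surface, if the arm or the gripper's body presses on something with over 40 N, if the wrist force passes 120 N, or if a joint passes its speed limit or range.

## Robot

A 7-joint arm with a two-finger parallel gripper is mounted at the origin on the work surface. World frame = base frame: x ahead of the robot, y to its left, z up, the work surface at z = 0. Lengths are in m, angles in rad, forces in N, time in s.
With the tool pointing down it reaches from about 0.425 to 0.925 m from the base axis. Payload 6.8 kg.
Tool frame: the origin (TCP) lies at the very end of the fingers, on their centre line; the grasp point (between the pads) lies 19 mm behind it; z points along the fingers, y is the line along which they close (so a half turn about z gives the same grasp; the last joint's range is limited). The gripper opens to 85 mm and grips with 20 to 120 N. Pads are 22 mm wide; open, the fingers measure 114 mm over their backs; the gripper's body (76 mm by 85 mm) begins 54 mm behind the grasp point. The pads swing forward as they close: fully open they stand 13 mm farther back than shut.
Start: joints at [1.165, 0.477, 0.022, 1.555, -0.011, 1.109, -0.083], TCP at [0.198, -0.645, 0.231] pointing down, gripper open.
Joint ranges: [-2.96, 2.96], [-0.34, 2.1], [-1.41, 1.46], [0.24, 2.44], [-1.37, 4.51], [0.17, 1.92], [-2.96, 2.96]. Speed limits (rad/s): [2.39, 2.39, 3.14, 3.14, 3.14, 3.14, 3.14].

## Interface

Orientations are given as a rotation vector (axis times angle).
In Python, from bench import r gives the robot as it stands. The module is installed in compiled form; this text tells all that it offers.
- The arm moves only by the tool servo_tool, never from a script. Its argument "commands" is a list of rows, each a list of 7 numbers: the turn, a rotation vector about the world's x, y, z in degrees, then the shift along the world's x, y, z in mm, then the closure, from 0 (fully open) to 1 (shut). A call has 1 to 5 rows; each row is the pose to reach, as a shift and turn from the pose commanded when the call began; what a row does not reach only later rows make up. A row lasts 1/12 s, in which the tool goes at most 41.7 mm and 7.16 degrees, less where a joint would pass 70% of its speed; a pose out of reach is approached as far as the arm can. A call with a gripper value outside its range is refused whole. The fingers move at their own pace and stop on an object; "force" is the grip in N (left out, the last holds). Time passes only in rows, so rows that repeat a pose let the fingers close. It gives the time, the measured TCP pose, the force, the opening and the grip force at its end, in the units of the state.
- r.get_obs(): the state, without advancing time (a new reading comes with each control period).
- r.grab_frame(name): name is "scene" or "top" or "wrist"; returns (picture, depth): 420x560x3 uint8, blue, green, red; 420x560 float32, m along the optical axis (not along the pixel's ray), 0 where there is no reading.
- r.camera_info(name): a dict with "vertical_fov" (degrees; the focal length in pixels is half the picture's height over the tangent of half this angle, whatever the lens; pixels are square), "cx", "cy" (the principal point, pixels), "cam_to_world" (4x4, takes a point from camera to world coordinates); the wrist camera has in their place "T_tool_cam" (4x4, takes a point from camera to tool coordinates, whose origin is the TCP and whose axes are the flange's). Camera axes: x right, y up, looking along -z (the intrinsics and any distortion apply to the point x, -y, -z); pixel columns grow to the right and rows downward; lengths in m; the calibration is good to about 2 mm. A picture is of the moment at which its call begins: read the wrist's pose just before it. camera_info takes no time and is no camera call.
- r.hand_in(): hands the job in; it is judged then, once.
The state is a dict: "clock": time; "joints": joint angles; "qvel": joint speeds; "tau": joint torques, N m; "tcp_pos": TCP position; "orientation": TCP orientation; "contact_force": force on the tool from outside, world axes, zero at the start; "moment": the same for the moment, N m; "grip_width": finger opening in m; "gripper_force": force on a finger pad.
Only numpy, scipy, OpenCV 4.12 (cv2) and the standard library are available. Lean on these libraries where they do the work, as an engineer would, in place of code of your own. Each camera call takes 0.05 s, during which the arm holds its last target. There are 200 camera calls.

## Working session

There is one attempt and no reset: what is moved stays moved. The work goes in short steps, Python scripts to look and compute and a tool call to move; the robot and the scene stay as the last step left them, time stands still between calls to the robot, and variables do not carry over. Pictures are saved under pics/ and viewed, at most 10 in all, crops included, and the job is handed in when it is done.

Besides the shell and the picture viewer there is one more tool, called after "Request:" as name(argument=value, ...) on one line, values as JSON. servo_tool: Moves the arm, as the interface text tells. Its arguments: {"type":"object","properties":{"commands":{"type":"array"},"force":{"type":"number"}},"required":["commands"]}

```bash
mkdir -p pics; cat > h.py <<'E'
import numpy as np, cv2
from bench import r
def grab(n):
    im,d=r.grab_frame(n); np.savez(f'/tmp/{n}.npz',im=im,d=d); return im,d
def K(n):
    c=r.camera_info(n); f=210/np.tan(np.radians(c['vertical_fov'])/2); return c,f
def pix2w(n,u,v,z):  # depth z
    c,f=K(n); T=np.array(c['cam_to_world']); p=np.array([(u-c['cx'])/f*z,-(v-c['cy'])/f*z,-z,1]); return (T@p)[:3]
def ray(n,u,v,h):    # intersect with height h
    T=np.array(K(n)[0]['cam_to_world']); o=T[:3,3]; p=pix2w(n,u,v,1.0); d=p-o; return o+d*(h-o[2])/d[2]
def proj(n,P):
    c,f=K(n); q=np.linalg.inv(np.array(c['cam_to_world']))@np.append(P,1); return c['cx']+f*q[0]/-q[2], c['cy']-f*q[1]/-q[2]
E
python3 - <<'E'
from h import *
for n in('scene','top'):
    im,d=grab(n); cv2.imwrite(f'pics/{n}0.png',im); print(n,r.camera_info(n))
print(r.camera_info('wrist'));print(r.get_obs())
E
```

```text
scene {'vertical_fov': 45.03397961753254, 'cx': 270.52126495947107, 'cy': 215.53122832695666, 'cam_to_world': array([[-0.29891672, -0.72945018,  0.61526517,  1.3598285 ],
       [ 0.95411716, -0.24033386,  0.17860592,  0.19418622],
       [ 0.01758493,  0.64042335,  0.76782075,  1.30465913],
       [ 0.        ,  0.        ,  0.        ,  1.        ]])}
top {'vertical_fov': 55.04901091039852, 'cx': 286.33312395220037, 'cy': 215.2430212520127, 'cam_to_world': array([[-0.02528341,  0.98919261, -0.14442552,  0.32001621],
       [-0.99961033, -0.02330683,  0.01536163, -0.02932851],
       [ 0.01182951,  0.14475764,  0.98939643,  1.64326778],
       [ 0.        ,  0.        ,  0.        ,  1.        ]])}
{'vertical_fov': 68.41178577618945, 'cx': 281.6767766024718, 'cy': 212.68898830877916, 'T_tool_cam': array([[-9.53882476e-04,  9.58557871e-01,  2.84896293e-01,
         7.12954882e-02],
       [ 9.99999434e-01,  7.80061908e-04,  7.23587703e-04,
        -2.11292764e-04],
       [ 4.71363943e-04,  2.84896822e-01, -9.58558073e-01,
        -1.41765418e-01],
       [ 0.00000000e+00,  0.00000000e+00,  0.00000000e+00,
         1.00000000e+00]])}
{'clock': 0.1, 'joints': array([ 1.16489388,  0.47768713,  0.02234078,  1.55634554, -0.01149321,
        1.10934039, -0.0831235 ]), 'qvel': array([ 0.0007499 , -0.00153417, -0.00105865, -0.00361888,  0.00101303,
        0.00195303, -0.00149256]), 'tau': array([ 4.81658863e-03, -5.97759640e+01,  1.61373328e+00, -2.81955689e+01,
        1.28504485e-02,  5.02925541e-03,  2.22409142e-05]), 'tcp_pos': array([ 0.19788728, -0.64477371,  0.23044622]), 'orientation': array([-3.10523660e+00, -4.65823352e-01,  5.77220628e-04]), 'contact_force': array([-0.30940989, -0.35785799,  0.4207079 ]), 'moment': array([-0.01780348, -0.01709952, -0.01867168]), 'gripper_force': 0.0, 'grip_width': 0.08527679989551334}
```

View pics/scene0.png

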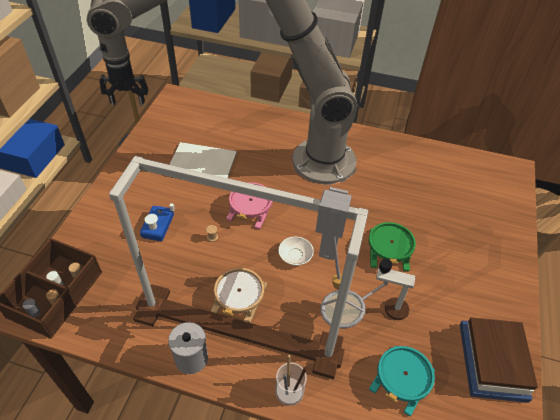

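View pics/top0.png

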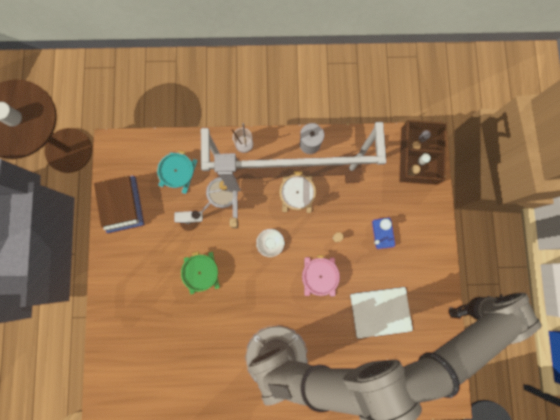

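The scene shows the gantry, with the wooden hoop at about scene (239,291) and top (297,192), and the parked magnifier at scene (343,308). The black knob is at scene (385,266) and top (196,215).

Look-alikes:
- **Hoops:** pink, green and teal. The wooden one is the target.
- **Handle:** the small wooden piece at top (233,222), which could be confused with the spool at top (338,237).

I'll check these choices in a close crop.

```bash
python3 - <<'E'
from h import *
s=np.load('/tmp/scene.npz');t=np.load('/tmp/top.npz')
a=cv2.resize(s['im'][175:350,290:430],None,fx=3.4,fy=3.4,interpolation=cv2.INTER_CUBIC)[:595,:400]
b=cv2.resize(t['im'][140:260,160:325],None,fx=2.42,fy=2.42,interpolation=cv2.INTER_CUBIC)[:,:400]
c=np.zeros((600,800,3),np.uint8);c[:a.shape[0],:a.shape[1]]=a;c[:b.shape[0],400:400+b.shape[1]]=b
cv2.imwrite('pics/crop1.png',c)
# positions by depth
for n,pts in(('scene',[(385,266),(337,283),(239,291),(140,165),(360,214)]),('top',[(196,215),(233,222),(297,192),(224,163),(380,160),(210,163),(250,163),(360,160)])):
    d=np.load(f'/tmp/{n}.npz')['d']
    for u,v in pts:
        w=d[v-1:v+2,u-1:u+2]; w=w[w>0]
        if len(w): print(n,u,v,pix2w(n,u,v,w.min()).round(3))
E
```

```text
scene 385 266 [0.556 0.274 0.215]
scene 337 283 [0.659 0.167 0.235]
scene 239 291 [ 0.652 -0.099  0.051]
scene 140 165 [ 0.661 -0.319  0.494]
scene 360 214 [0.651 0.183 0.499]
top 196 215 [0.538 0.272 0.21 ]
top 233 222 [0.492 0.124 0.345]
top 297 192 [ 0.646 -0.099  0.052]
top 224 163 [0.64  0.128 0.519]
top 380 160 [ 0.643 -0.325  0.503]
top 210 163 [0.646 0.171 0.501]
top 250 163 [0.643 0.055 0.501]
top 360 160 [ 0.646 -0.267  0.499]
```

View pics/crop1.png

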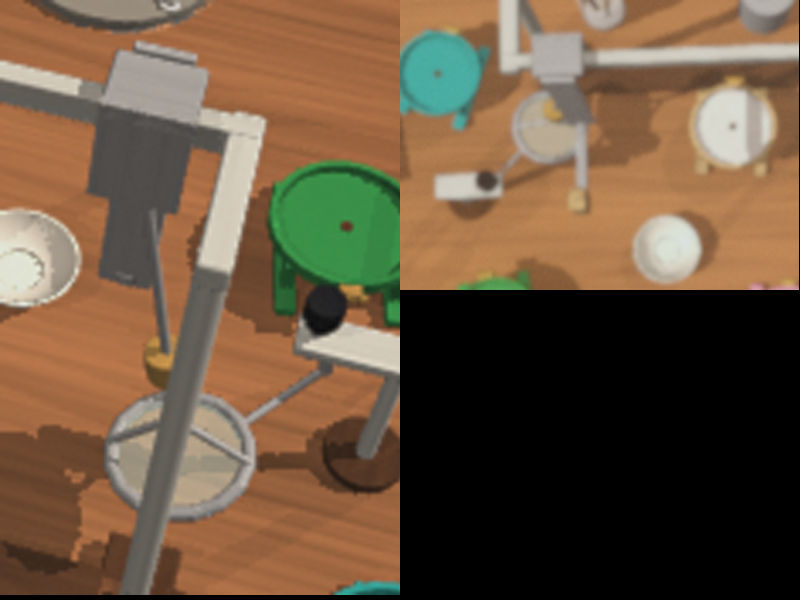

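The crop confirms the choices. The wooden handle block on the trolley bar is at top (233,222), the black knob on the white bracket is at top (196,215), and the wooden hoop with white cloth is at top (297,192). Next I'll fit their positions.

```bash
python3 - <<'E'
from h import *
def cloud(n):
    z=np.load(f'/tmp/{n}.npz');d=z['d'];c,f=K(n);T=np.array(c['cam_to_world'])
    v,u=np.mgrid[:420,:560];P=np.stack([(u-c['cx'])/f*d,-(v-c['cy'])/f*d,-d],-1)@T[:3,:3].T+T[:3,3]
    P[d<=0]=9; return P,z['im'].astype(int)
def pr(s,q): print(s,len(q),'med',np.median(q,0).round(4),'mid',((np.percentile(q,3,0)+np.percentile(q,97,0))/2).round(4),'min',q.min(0).round(3),'max',q.max(0).round(3)) if len(q) else print(s,0)
for n in('scene','top'):
    P,im=cloud(n);x,y,z=P[...,0],P[...,1],P[...,2]
    m=(abs(z-.497)<.012)&(abs(x-.65)<.05)&(y>-.25)&(y<.05); q=P[m]
    # rail top: binned mid x
    b=[];
    for y0 in np.arange(-.25,.05,.02):
        s=q[abs(q[:,1]-y0)<.01]
        if len(s): b.append((y0,np.median(s[:,0])))
    b=np.array(b); print(n,'rail x=a*y+b',np.polyfit(b[:,0],b[:,1],1).round(4),'z',np.median(q[:,2]).round(4))
    m=(abs(z-.34)<.012)&(abs(x-.49)<.05)&(abs(y-.124)<.04); pr('handle',P[m])
    m=(z>.17)&(z<.23)&(abs(x-.55)<.05)&(abs(y-.27)<.05)&(im.sum(-1)<200); pr('knob',P[m])
    m=(z>.14)&(z<.18)&(abs(x-.55)<.06)&(y>.2)&(y<.4)&(im.min(-1)>120); pr('bracket',P[m])
    m=(z>.045)&(z<.065)&(np.hypot(x-.65,y+.099)<.09); q=P[m]; pr('hoop',q)
    from scipy.spatial import ConvexHull
    h=q[ConvexHull(q[:,:2]).vertices][:,:2]; A=np.c_[2*h,np.ones(len(h))]; s=np.linalg.lstsq(A,(h**2).sum(1),rcond=None)[0]; print('circ',s[:2].round(4),np.sqrt(s[2]+s[:2]@s[:2]).round(4))
    m=(z>.515)&(z<.6)&(abs(x-.65)<.1)&(abs(y-.13)<.1); pr('trolleytop',P[m])
    m=(z>.06)&(z<.16)&(abs(x-.64)<.09)&(abs(y-.19)<.09); pr('lens',P[m])
E
```

```text
scene rail x=a*y+b [-0.0153  0.6509] z 0.4967
handle 0
knob 147 med [0.5477 0.275  0.2071] mid [0.5438 0.2753 0.1998] min [0.526 0.26  0.178] max [0.559 0.291 0.213]
bracket 349 med [0.5438 0.3186 0.1628] mid [0.5421 0.3116 0.1627] min [0.52  0.262 0.155] max [0.562 0.36  0.169]
hoop 1635 med [ 0.6499 -0.102   0.0496] mid [ 0.6511 -0.1016  0.0525] min [ 0.574 -0.172  0.045] max [ 0.731 -0.03   0.065]
circ [ 0.6519 -0.102 ] 0.0746
trolleytop 296 med [0.6462 0.1273 0.516 ] mid [0.6413 0.1267 0.5165] min [0.61  0.097 0.515] max [0.67  0.156 0.519]
lens 1077 med [0.6451 0.2104 0.1048] mid [0.6338 0.2038 0.112 ] min [0.551 0.136 0.085] max [0.701 0.279 0.159]
top rail x=a*y+b [-0.012  0.643] z 0.4971
handle 64 med [0.4919 0.1247 0.3383] mid [0.4924 0.1249 0.3381] min [0.479 0.113 0.33 ] max [0.506 0.135 0.344]
knob 22 med [0.5413 0.2757 0.2096] mid [0.5417 0.2751 0.2081] min [0.534 0.265 0.202] max [0.549 0.283 0.215]
bracket 196 med [0.5365 0.3232 0.1621] mid [0.5401 0.3117 0.162 ] min [0.521 0.263 0.151] max [0.558 0.36  0.173]
hoop 812 med [ 0.646  -0.1013  0.0501] mid [ 0.6485 -0.1012  0.0526] min [ 0.575 -0.172  0.045] max [ 0.73  -0.031  0.064]
circ [ 0.6489 -0.1013] 0.0726
trolleytop 179 med [0.6437 0.1259 0.5163] mid [0.6388 0.1271 0.5171] min [0.608 0.1   0.515] max [0.668 0.157 0.521]
lens 543 med [0.6278 0.2107 0.104 ] mid [0.6365 0.2058 0.1105] min [0.557 0.138 0.084] max [0.699 0.273 0.158]
```

Request:
servo_tool(commands=[[0,0,-3.26,16,33,11.3,0],[0,0,-6.52,32.3,66,22.5,0],[0,0,-9.78,48.4,99,33.8,0],[0,0,-13.04,64.6,132,45,0],[0,0,-16.3,80.7,165,56.3,0]], force=60)

```text
clock: 0.52
tcp_pos: [0.2791, -0.4784, 0.2876]
orientation: [-3.141, -0.016, 0.001]
contact_force: [0.4, 0.4, 0.4]
grip_width: 0.0858
gripper_force: 0.0
```

Request:
servo_tool(commands=[[0,0,0,16,33,11.3,0],[0,0,0,32.3,66,22.5,0],[0,0,0,48.4,99,33.8,0],[0,0,0,64.6,132,45,0],[0,0,0,80.7,165,56.3,0]])

```text
clock: 0.93
tcp_pos: [0.3596, -0.3134, 0.3442]
orientation: [-3.141, -0.021, 0.001]
contact_force: [0.1, -0.8, 0.2]
grip_width: 0.0852
gripper_force: 0.0
```

Request:
servo_tool(commands=[[0,0,0,16,33,11.3,0],[0,0,0,32.3,66,22.5,0],[0,0,0,48.4,99,33.8,0],[0,0,0,64.6,132,45,0],[0,0,0,80.7,165,56.3,0]])

```text
clock: 1.35
tcp_pos: [0.4403, -0.1485, 0.4006]
orientation: [3.141, 0.021, -0.0]
contact_force: [1.1, 0.3, -0.2]
grip_width: 0.0853
gripper_force: 0.0
```

Request:
servo_tool(commands=[[0,0,0,9.2,39,0,0],[0,0,0,18.4,78,0,0],[0,0,0,27.6,117,0,0],[0,0,0,36.8,156,0,0],[0,0,0,46,195,0,0]])

```text
clock: 1.77
tcp_pos: [0.4859, 0.0465, 0.4001]
orientation: [3.141, 0.02, -0.0]
contact_force: [1.8, -0.8, -0.2]
grip_width: 0.085
gripper_force: 0.0
```

Request:
servo_tool(commands=[[0,0,0,9.2,39,0,0],[0,0,0,18.4,78,0,0],[0,0,0,27.6,117,0,0],[0,0,0,36.8,156,0,0],[0,0,0,46,195,0,0]])

```text
clock: 2.18
tcp_pos: [0.5322, 0.2413, 0.3999]
orientation: [3.141, 0.02, -0.001]
contact_force: [0.5, -0.4, -0.0]
grip_width: 0.0853
gripper_force: 0.0
```

Request:
servo_tool(commands=[[0,0,0,10,34,0,0],[0,0,0,10,34,-38,0],[0,0,0,10,34,-76,0],[0,0,0,10,34,-114,0],[0,0,0,10,34,-152,0]])

```text
clock: 2.6
tcp_pos: [0.5418, 0.2737, 0.2462]
orientation: [3.141, 0.022, -0.0]
contact_force: [1.2, -0.8, -0.4]
grip_width: 0.0854
gripper_force: 0.0
```

```bash
python3 - <<'E'
from h import *
o=r.get_obs(); im,d=grab('wrist'); s,_=grab('scene')
c=np.vstack([cv2.resize(im,(400,300)),cv2.resize(s[175:350,200:430],(400,300))]); cv2.imwrite('pics/k2.png',c)
from scipy.spatial.transform import Rotation as R
i=r.camera_info('wrist');f=210/np.tan(np.radians(i['vertical_fov'])/2);T=np.array(i['T_tool_cam'])
v,u=np.mgrid[:420,:560];P=np.stack([(u-i['cx'])/f*d,-(v-i['cy'])/f*d,-d],-1)@T[:3,:3].T+T[:3,3]
W=P@R.from_rotvec(o['orientation']).as_matrix().T+o['tcp_pos']
m=(abs(W[...,2]-.209)<.006)&(np.hypot(W[...,0]-.542,W[...,1]-.275)<.03)&(d>0);q=W[m]
print(o['tcp_pos'],len(q),q.min(0),q.max(0),q.mean(0))
E
```

```text
[0.54177541 0.27369049 0.24619899] 1860 [0.52479034 0.26203269 0.20305902] [0.5561949  0.29251557 0.20926358] [0.54132985 0.27736362 0.20700248]
```

View pics/k2.png

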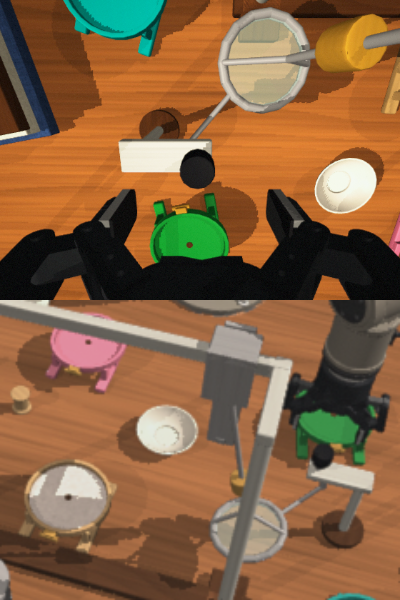

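The wrist view shows the black knob midway between the open fingers at (197,168), with the magnifier clear. I'll descend, close and pull.

Request:
servo_tool(commands=[[0,0,0,0,2.5,-36,0],[0,0,0,0,2.5,-60,0],[0,0,0,0,2.5,-72,0],[0,0,0,0,2.5,-72,1],[0,0,0,0,2.5,-72,1]], force=50)

```text
clock: 3.12
tcp_pos: [0.5429, 0.2766, 0.1778]
orientation: [-3.141, -0.021, -0.002]
contact_force: [1.0, 0.4, 0.4]
grip_width: 0.064
gripper_force: 0.0
```

Request:
servo_tool(commands=[[0,0,0,0,0,0,1],[0,0,0,0,0,0,1],[0,0,0,0,0,0,1],[0,0,0,0,0,0,1],[0,0,0,0,0,0,1]])

```text
clock: 3.53
tcp_pos: [0.5432, 0.2774, 0.1786]
orientation: [-3.139, -0.021, -0.005]
contact_force: [-1.1, -0.6, 7.4]
grip_width: 0.0305
gripper_force: 49.2
```

Request:
servo_tool(commands=[[0,0,0,0,0,8,1],[0,0,0,0,0,16,1],[0,0,0,0,0,25,1],[0,0,0,0,0,34,1],[0,0,0,0,0,34,1]])

```text
clock: 3.95
tcp_pos: [0.5432, 0.2774, 0.2128]
orientation: [-3.139, -0.021, -0.005]
contact_force: [0.8, 2.0, 2.6]
grip_width: 0.03
gripper_force: 50.5
```

Request:
servo_tool(commands=[[0,0,0,0,0,0,1],[0,0,0,0,0,0,1]])

```text
clock: 4.12
tcp_pos: [0.5431, 0.2774, 0.2111]
orientation: [-3.139, -0.021, -0.004]
contact_force: [3.7, 4.3, 2.0]
grip_width: 0.0303
gripper_force: 50.5
```

```bash
cat >> h.py <<'E'
def cloud(n):
    im,d=grab(n);c,f=K(n);T=np.array(c['cam_to_world'])
    v,u=np.mgrid[:420,:560];P=np.stack([(u-c['cx'])/f*d,-(v-c['cy'])/f*d,-d],-1)@T[:3,:3].T+T[:3,3]
    P[d<=0]=9; return P,im
G=np.array([-.0134,1.])
def lens():
    t=r.get_obs()['clock']; P,im=cloud('scene'); x,y,z=P[...,0],P[...,1],P[...,2]
    m=(z>.075)&(z<.125)&(abs(x-.65)<.066)&(y>-.26)&(y<.27); q=P[m][:,:2]
    # trim the lug: largest cluster in the band x>.59
    mm=cv2.morphologyEx(m.astype(np.uint8),cv2.MORPH_CLOSE,np.ones((9,9)));mm=cv2.morphologyEx(mm,cv2.MORPH_OPEN,np.ones((9,9)))
    q=P[m&(mm>0)][:,:2]; s=q@G
    mid=(np.percentile(s,1)+np.percentile(s,99))/2
    t2=cloudtroll(P); return t,mid,np.ptp(np.percentile(s,[1,99])),len(q),t2
def cloudtroll(P):
    x,y,z=P[...,0],P[...,1],P[...,2]
    q=P[(z>.51)&(z<.525)&(abs(x-.645)<.045)&(y>-.3)&(y<.25)][:,:2]@G
    return (np.percentile(q,2)+np.percentile(q,98))/2 if len(q) else 0
E
python3 - <<'E'
from h import *
for _ in range(6): print(np.round(lens(),4))
E
```

```text
[4.1167e+00 6.0000e-02 1.1150e-01 1.2450e+03 1.1760e-01]
[4.1667e+00 5.1100e-02 1.1020e-01 1.2360e+03 1.1760e-01]
[4.2167e+00 4.7200e-02 1.0940e-01 1.2270e+03 1.1760e-01]
[4.2667e+00 4.7600e-02 1.1010e-01 1.2390e+03 1.1760e-01]
[4.3167e+00 5.3900e-02 1.1020e-01 1.2440e+03 1.1760e-01]
[4.3667e+00 6.4600e-02 1.1020e-01 1.2430e+03 1.1750e-01]
```

The magnifier is free and swinging at about 0.2 rad. Next I'll release the knob and go to the handle.

Request:
servo_tool(commands=[[0,0,0,0,0,0,0],[0,0,0,0,0,0,0],[0,0,0,0,0,0,0],[0,0,0,0,0,0,0],[0,0,0,0,0,38,0]])

```text
clock: 4.83
tcp_pos: [0.5387, 0.2727, 0.2412]
orientation: [3.134, 0.021, -0.019]
contact_force: [1.0, 0.2, -1.1]
grip_width: 0.0852
gripper_force: 0.0
```

Request:
servo_tool(commands=[[0,0,0,0,0,38,0],[0,0,0,0,0,76,0],[0,0,0,0,0,114,0],[0,0,0,0,0,152,0],[0,0,0,-12,-37,152,0]])

```text
clock: 5.25
tcp_pos: [0.5315, 0.2475, 0.4082]
orientation: [-3.131, -0.034, -0.016]
contact_force: [-0.3, 0.4, 0.5]
grip_width: 0.0853
gripper_force: 0.0
```

Request:
servo_tool(commands=[[0,0,0,-12.5,-38,0,0],[0,0,0,-25,-76,0,0],[0,0,0,-38,-115,0,0],[0,0,0,-38,-115,-35,0]])

```text
clock: 5.58
tcp_pos: [0.4942, 0.1167, 0.3706]
orientation: [3.139, 0.004, 0.016]
contact_force: [2.3, 0.2, -0.5]
grip_width: 0.0857
gripper_force: 0.0
```

```bash
python3 - <<'E'
from h import *
from scipy.spatial.transform import Rotation as R
o=r.get_obs(); im,d=grab('wrist')
i=r.camera_info('wrist');f=210/np.tan(np.radians(i['vertical_fov'])/2);T=np.array(i['T_tool_cam'])
v,u=np.mgrid[:420,:560];P=np.stack([(u-i['cx'])/f*d,-(v-i['cy'])/f*d,-d],-1)@T[:3,:3].T+T[:3,3]
W=P@R.from_rotvec(o['orientation']).as_matrix().T+o['tcp_pos']
m=(abs(W[...,2]-.34)<.008)&(np.hypot(W[...,0]-.493,W[...,1]-.125)<.035)&(d>0);q=W[m]
print(o['clock'],o['tcp_pos'],len(q))
if len(q): print(q.min(0),q.max(0),q.mean(0))
z=np.load('/tmp/wrist.npz'); P2,s=cloud('scene')
print('knob top z',P2[(abs(P2[...,0]-.542)<.012)&(abs(P2[...,1]-.277)<.012)][:,2].max())
cv2.imwrite('pics/h3.png',np.vstack([cv2.resize(im,(400,300)),cv2.resize(s[175:350,200:430],(400,300))]))
E
```

```text
5.5833 [0.49419757 0.11672578 0.37056155] 1702
[0.47805499 0.11389534 0.33213106] [0.50772679 0.13751034 0.33910526] [0.49388298 0.12537339 0.3365863 ]
knob top z 0.24718615089605311
```

View pics/h3.png

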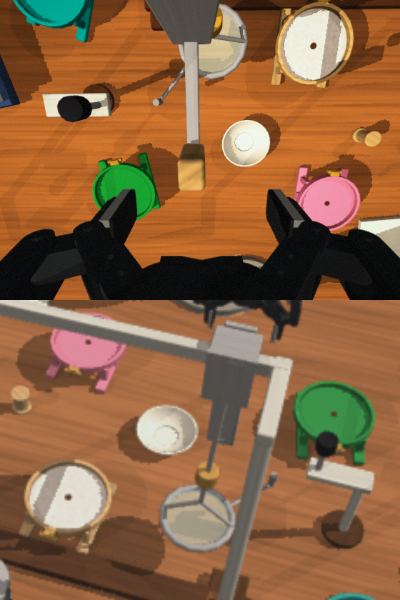

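The plunger is up, with the knob top at z ≈ 0.247. The handle block sits between the fingers at (191,167) in the wrist half of the picture. I'll descend onto it and grip.

Request:
servo_tool(commands=[[0,0,0,0,1,0,0],[0,0,0,0,1,0,0]])

```text
clock: 5.85
tcp_pos: [0.4924, 0.1271, 0.3662]
orientation: [-3.14, -0.025, -0.001]
contact_force: [-0.5, 1.0, 1.6]
grip_width: 0.0853
gripper_force: 0.0
```

Request:
servo_tool(commands=[[0,0,0,0,0,-30,0],[0,0,0,0,0,-60,0],[0,0,0,0,0,-75,0],[0,0,0,0,0,-75,1],[0,0,0,0,0,-75,1]], force=80)

```text
clock: 6.27
tcp_pos: [0.4926, 0.1268, 0.291]
orientation: [-3.141, -0.025, 0.0]
contact_force: [0.7, 0.6, 0.4]
grip_width: 0.064
gripper_force: 0.0
```

Request:
servo_tool(commands=[[0,0,0,0,0,0,1],[0,0,0,0,0,0,1],[0,0,0,0,0,0,1],[0,0,0,0,0,0,1],[0,0,0,0,0,0,1]])

```text
clock: 6.68
tcp_pos: [0.493, 0.1252, 0.2919]
orientation: [3.141, 0.021, 0.004]
contact_force: [-0.2, -1.3, 4.4]
grip_width: 0.0227
gripper_force: 78.6
```

```bash
python3 - <<'E'
from h import *
from scipy.optimize import curve_fit
M=[]
for _ in range(20): M.append(lens())
M=np.array(M); np.save('/tmp/M.npy',M)
f=lambda t,c,a,b,w:c+a*np.cos(w*t)+b*np.sin(w*t)
p,_=curve_fit(f,M[:,0]-M[0,0],M[:,1],[.117,.07,0,5.6]); print(p,np.hypot(p[1],p[2]),'rms',np.std(M[:,1]-f(M[:,0]-M[0,0],*p)),M[0,0],M[:,4].mean())
print(M[:,1].round(4)); o=r.get_obs();print(o['clock'],o['tcp_pos'],o['contact_force'])
E
```

```text
[ 0.11784094 -0.04446808  0.04763767  5.73431943] 0.06516715321067501 rms 0.003048982809271908 6.6833 0.11749972046214385
[0.0744 0.0907 0.1075 0.1168 0.1451 0.16   0.1726 0.1798 0.1834 0.181
 0.175  0.1633 0.1469 0.1195 0.1103 0.0947 0.0786 0.0648 0.0558 0.0502]
7.6833 [0.49299894 0.12515818 0.29188397] [-1.09093086 -1.32605484  5.39695832]
```

```bash
cat > plan.py <<'E'
from h import *
from scipy.optimize import least_squares
def fit(M,w=5.7,wf=True):
    t=M[:,0]; t0=t[-1]
    g=lambda p:p[0]+p[1]*np.cos(p[3]*(t-t0))+p[2]*np.sin(p[3]*(t-t0))-M[:,1]
    res=[lambda p:g(p),lambda p:g(np.r_[p,w])][not wf]
    p0=[M[:,1].mean(),.03,.03]+([w] if wf else [])
    p=least_squares(res,p0,loss='soft_l1',f_scale=.002).x; p=p if wf else np.r_[p,w]
    return p,t0,np.median(abs(g(p)))
def plan(th,om,w,D,N,kg=3.2,sub=20):
    # th,om: angle and rate now; row positions x_k in the +y direction (m), total D
    h=1/12; dt=h/sub
    def sim(v):
        a=np.zeros(N*sub+1); vv=np.r_[0,v,0]; a=np.diff(vv)  # velocity jumps at row bounds
        s=np.array([th,om]); c,si=np.cos(w*dt),np.sin(w*dt); A=np.array([[c,si/w],[-w*si,c]]); pk=0;
        for k in range(N):
            s=s-[0,kg*a[k]]
            for _ in range(sub): s=A@s; pk=max(pk,abs(s[0]))
        s=s-[0,kg*a[N]]; return s,pk
    z=np.zeros(N); b,_=sim(z); E=np.array([sim(e)[0]-b for e in np.eye(N)]).T
    C=np.vstack([E,np.full(N,h)]); d=np.r_[-b,D]
    Df=np.diff(np.vstack([z,z,np.eye(N),z,z]),axis=0,n=2); H=Df.T@Df
    S=np.linalg.solve(np.block([[H,C.T],[C,np.zeros((3,3))]]),np.r_[z,d])[:N]
    s,pk=sim(S); return S*h,s,pk
E
python3 - <<'E'
from plan import *
M=np.load('/tmp/M.npy')
early=np.array([[4.1167,.06],[4.1667,.0511],[4.2167,.0472],[4.2667,.0476],[4.3167,.0539],[4.3667,.0646]])
for X in(M[:,:2],np.vstack([early,M[:,:2]])):
    p,t0,e=fit(X); print(p,t0,e,np.hypot(p[1],p[2])/.35)
w=p[3]; t=7.6833-t0
th=(p[1]*np.cos(w*t)+p[2]*np.sin(w*t))/.35; om=w*(-p[1]*np.sin(w*t)+p[2]*np.cos(w*t))/.35
print(th,om)
for N in range(15,36,5):
  for dl in range(0,14):
    c=np.cos(w*dl/12);s=np.sin(w*dl/12)
    S,f,pk=plan(th*c+om*s/w,-w*th*s+om*c,w,-.2285,N)
    if dl+N in(20,25,30,35): print(N,dl,'peak',pk.round(3),'max row mm',abs(S).max()*1e3,'range',np.cumsum(S).min(),np.cumsum(S).max(), 'acc',abs(np.diff(S)).max()*144)
E
```

```text
[ 1.17257201e-01 -6.58348499e-02 -5.08918629e-03  5.62368096e+00] 7.6333 0.000609730876456098 0.1886607424539602
[ 0.11528452 -0.0670141  -0.01003603  5.4983602 ] 7.6333 0.0008203897619974698 0.19360408708209945
-0.19206289072125976 0.1340504887151671
15 5 peak 0.213 max row mm 24.678175507473075 range -0.2285000000000001 -0.002200230059593248 acc 0.815359834066983
15 10 peak 0.084 max row mm 29.071587345009398 range -0.22850000000000006 -0.008534493092010324 acc 1.4762821554580212
20 0 peak 0.218 max row mm 24.661174378439526 range -0.22849999999999984 -0.0007458994386760082 acc 0.7175174346897566
20 5 peak 0.203 max row mm 25.273693817001025 range -0.22854790953469198 -0.0010094228528899866 acc 0.6290369635217666
20 10 peak 0.131 max row mm 17.112696522550316 range -0.22849999999999987 -0.0030519927781843363 acc 0.6449384010615046
25 0 peak 0.205 max row mm 25.369984686226214 range -0.2287654093501458 0.0007337576795156353 acc 0.6166112262483319
25 5 peak 0.199 max row mm 22.32006124717326 range -0.22850000000000004 -0.0005915329880436112 acc 0.5534257443475761
25 10 peak 0.17 max row mm 20.921280012530787 range -0.22850000000000012 -0.001064136914402806 acc 0.5314448824014131
30 0 peak 0.192 max row mm 22.226383110431804 range -0.22849999999999987 0.004392652204956304 acc 0.5753542843974413
30 5 peak 0.196 max row mm 12.858627832227274 range -0.22849999999999987 -0.0002200723035971351 acc 0.33468588086293793
35 0 peak 0.192 max row mm 14.540055169187081 range -0.22850000000000006 0.017462108760775634 acc 0.3782146982366411
```

```bash
python3 - <<'E'
from plan import *
M=np.load('/tmp/M.npy'); w=5.6
p,t0,e=fit(M[:,:2],w,False); t=7.6833-t0; print(p,e)
th=(p[1]*np.cos(w*t)+p[2]*np.sin(w*t))/.35; om=w*(-p[1]*np.sin(w*t)+p[2]*np.cos(w*t))/.35
S,f,pk=plan(th,om,w,-.2285,20); print(th,om,pk,f)
y=np.cumsum(S)*1e3
for k in range(4): b=y[5*k-1] if k else 0; print((y[5*k:5*k+5]-b).round(1))
E
```

```text
[ 0.11697388 -0.06594783 -0.00598134  5.6       ] 0.0006002579840159554
-0.1858071273266584 0.19962647077171952 0.2125943226851565 [-1.19961630e-16 -1.97064587e-15]
[-0.5 -1.7 -3.4 -5.6 -8.6]
[ -4.4 -10.9 -20.3 -33.2 -50. ]
[ -20.5  -43.8  -68.8  -93.7 -116.8]
[-19.7 -35.  -45.4 -51.  -53.1]
```

Request:
servo_tool(commands=[[0,0,0,0,-0.5,0,1],[0,0,0,0,-1.7,0,1],[0,0,0,0,-3.4,0,1],[0,0,0,0.1,-5.6,0,1],[0,0,0,0.1,-8.6,0,1]])

```text
clock: 8.1
tcp_pos: [0.4931, 0.1184, 0.2919]
orientation: [-3.139, -0.023, -0.005]
contact_force: [-0.0, 4.2, 5.1]
grip_width: 0.0231
gripper_force: 78.6
```

Request:
servo_tool(commands=[[0,0,0,0.1,-4.4,0,1],[0,0,0,0.1,-10.9,0,1],[0,0,0,0.3,-20.3,0,1],[0,0,0,0.4,-33.2,0,1],[0,0,0,0.7,-50,0,1]])

```text
clock: 8.52
tcp_pos: [0.4938, 0.0687, 0.2919]
orientation: [-3.139, -0.025, -0.005]
contact_force: [-0.5, 4.3, 6.7]
grip_width: 0.0231
gripper_force: 78.9
```

Request:
servo_tool(commands=[[0,0,0,0.3,-20.5,0,1],[0,0,0,0.6,-43.8,0,1],[0,0,0,0.9,-68.8,0,1],[0,0,0,1.3,-93.7,0,1],[0,0,0,1.6,-116.8,0,1]])

```text
clock: 8.93
tcp_pos: [0.4955, -0.0508, 0.2919]
orientation: [-3.141, -0.022, -0.005]
contact_force: [1.7, 2.1, 5.5]
grip_width: 0.0235
gripper_force: 78.8
```

Request:
servo_tool(commands=[[0,0,0,0.3,-19.7,0,1],[0,0,0,0.5,-35,0,1],[0,0,0,0.6,-45.4,0,1],[0,0,0,0.7,-51,0,1],[0,0,0,0.7,-53.1,0,1]])

```text
clock: 9.35
tcp_pos: [0.4962, -0.1041, 0.2919]
orientation: [3.141, 0.02, 0.004]
contact_force: [-0.9, 3.5, 7.3]
grip_width: 0.0234
gripper_force: 79.1
```

```bash
python3 - <<'E'
from plan import *
M=np.array([lens() for _ in range(20)]); np.save('/tmp/M2.npy',M)
print(M[:,1].round(4),M[:,2].round(3),M[:,4].round(4)); p,t0,e=fit(M[:,:2],5.6,False); print(p,e,'amp',np.hypot(p[1],p[2])/.35); print(fit(M[:,:2])[0])
im=np.load('/tmp/scene.npz')['im']; cv2.imwrite('pics/s4.png',cv2.resize(im[140:360,120:430],(775,550)))
o=r.get_obs();print(o['clock'],o['tcp_pos'],o['contact_force'])
E
```

```text
[-0.1173 -0.1132 -0.1096 -0.1053 -0.1023 -0.1002 -0.0984 -0.0981 -0.0991
 -0.1006 -0.1031 -0.1067 -0.1103 -0.1143 -0.1177 -0.1209 -0.1238 -0.1258
 -0.1264 -0.1261] [0.113 0.112 0.112 0.112 0.111 0.112 0.111 0.112 0.112 0.112 0.112 0.111
 0.112 0.113 0.111 0.112 0.112 0.112 0.112 0.112] [-0.1109 -0.111  -0.1112 -0.111  -0.1114 -0.1114 -0.1112 -0.1113 -0.1113
 -0.1108 -0.1111 -0.1112 -0.1112 -0.1114 -0.111  -0.1111 -0.1112 -0.1111
 -0.1115 -0.1111]
[-1.12215537e-01 -1.36389003e-02  3.48533706e-03  5.60000000e+00] 0.00015431615781572733 amp 0.04022053257956448
[-1.12296606e-01 -1.37372600e-02  3.19510422e-03  5.56294642e+00]
10.35 [ 0.49617306 -0.10420881  0.29186564] [-0.88084642 -2.43314032  7.63193388]
```

View pics/s4.png

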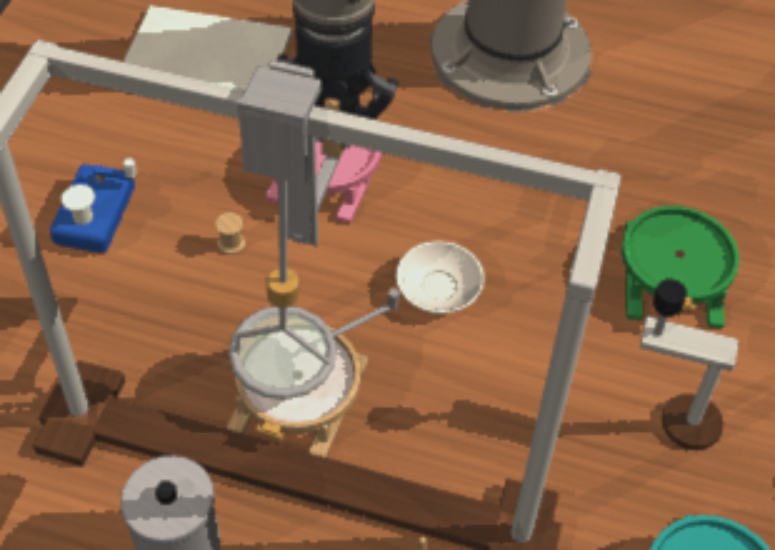

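The picture shows the lens at (283,353) over the wooden hoop. The remaining swing is 0.04 rad, so I'll do one damping correction.

```bash
python3 - <<'E'
from plan import *
M=np.load('/tmp/M2.npy'); w=5.57
p,t0,e=fit(M[:,:2],w,False); t=10.35-t0
th=(p[1]*np.cos(w*t)+p[2]*np.sin(w*t))/.35; om=w*(-p[1]*np.sin(w*t)+p[2]*np.cos(w*t))/.35
for N in(10,15):
    S,f,pk=plan(th,om,w,.0018,N); print(N,th,om,pk,f); y=np.cumsum(S)*1e3
    for k in range(N//5): b=y[5*k-1] if k else 0; print((y[5*k:5*k+5]-b).round(1))
E
```

```text
10 -0.0351333640577279 0.10975867005316298 0.03430966000907891 [-1.41657580e-17  4.16333634e-17]
[-2.2 -5.2 -6.5 -5.1 -1.5]
[4.  6.6 6.7 4.9 3.3]
15 -0.0351333640577279 0.10975867005316298 0.03464956931745253 [ 1.17843288e-17 -3.05311332e-16]
[-0.1 -0.1  0.2  1.2  2.7]
[1.9 3.9 5.4 6.1 5.9]
[-1.2 -2.9 -4.7 -6.2 -6.8]
```

Request:
servo_tool(commands=[[0,0,0,0,-2.2,0,1],[0,0,0,0,-5.2,0,1],[0,0,0,0,-6.5,0,1],[0,0,0,0,-5.1,0,1],[0,0,0,0,-1.5,0,1]])

```text
clock: 10.77
tcp_pos: [0.4962, -0.1066, 0.2919]
orientation: [3.139, 0.018, 0.005]
contact_force: [-0.2, -3.7, 7.4]
grip_width: 0.0234
gripper_force: 79.0
```

Request:
servo_tool(commands=[[0,0,0,0,4,0,1],[0,0,0,0,6.6,0,1],[0,0,0,0,6.7,0,1],[0,0,0,0,4.9,0,1],[0,0,0,0,3.3,0,1]])

```text
clock: 11.18
tcp_pos: [0.4962, -0.1009, 0.2919]
orientation: [-3.141, -0.022, -0.004]
contact_force: [-1.2, 2.8, 8.5]
grip_width: 0.0232
gripper_force: 79.0
```

```bash
python3 - <<'E'
from plan import *
M=np.array([lens() for _ in range(22)]); np.save('/tmp/M3.npy',M)
print(M[:,1].round(4)); p,t0,e=fit(M[:,:2],5.57,False); print(p,e,'amp',np.hypot(p[1],p[2])/.35)
o=r.get_obs();print(o['clock'],o['tcp_pos'],o['contact_force'])
w=5.57;t=o['clock']-t0
th=(p[1]*np.cos(w*t)+p[2]*np.sin(w*t))/.35; om=w*(-p[1]*np.sin(w*t)+p[2]*np.cos(w*t))/.35
S,f,pk=plan(th,om,w,-.1105-p[0],10);y=np.cumsum(S)*1e3
for k in range(2): b=y[5*k-1] if k else 0; print((y[5*k:5*k+5]-b).round(1))
E
```

```text
[-0.1113 -0.1112 -0.1112 -0.111  -0.1111 -0.1101 -0.1096 -0.1092 -0.1091
 -0.1085 -0.1084 -0.1079 -0.1073 -0.1076 -0.1081 -0.1083 -0.1088 -0.109
 -0.1092 -0.11   -0.1101 -0.1111]
[-1.09495188e-01 -1.32255069e-03 -1.19203092e-03  5.57000000e+00] 0.00018716475305452507 amp 0.0050870608433604214
12.2833 [ 0.49617098 -0.10127725  0.29189506] [-1.38555567  1.12499775  7.91263668]
[-0.3 -0.9 -1.3 -1.5 -1.5]
[0.3 0.5 0.6 0.5 0.5]
```

The swing is down to 0.005 rad and the lens is centred to about 1 mm. I'll let go, retreat upward and watch.

Request:
servo_tool(commands=[[0,0,0,0,0,0,0],[0,0,0,0,0,0,0],[0,0,0,0,0,0,0],[0,0,0,0,0,0,0],[0,0,0,0,0,0,0]])

```text
clock: 12.7
tcp_pos: [0.4951, -0.1016, 0.29]
orientation: [-3.142, -0.021, 0.001]
contact_force: [0.0, -0.5, -0.5]
grip_width: 0.0816
gripper_force: 0.0
```

Request:
servo_tool(commands=[[0,0,0,0,0,15,0],[0,0,0,0,0,35,0],[0,0,0,0,0,60,0],[0,0,0,0,0,85,0],[0,0,0,0,0,110,0]])

```text
clock: 13.12
tcp_pos: [0.495, -0.1015, 0.4012]
orientation: [-3.141, -0.021, 0.001]
contact_force: [0.1, 0.5, -0.4]
grip_width: 0.0853
gripper_force: 0.0
```

Request:
servo_tool(commands=[[0,0,0,-15,0,15,0],[0,0,0,-30,0,25,0],[0,0,0,-30,0,25,0],[0,0,0,-30,0,25,0],[0,0,0,-30,0,25,0]])

```text
clock: 13.53
tcp_pos: [0.4653, -0.1016, 0.4244]
orientation: [-3.141, -0.021, 0.001]
contact_force: [0.4, 0.0, -1.0]
grip_width: 0.0856
gripper_force: 0.0
```

```bash
python3 - <<'E'
from plan import *
M=np.array([lens() for _ in range(80)])
p,t0,e=fit(M[:,:2],5.57,False); print(p,e,'amp',np.hypot(p[1],p[2])/.35,M[:,1].min(),M[:,1].max(),M[:,4].mean())
P,im=cloud('scene');print('knob top',P[(abs(P[...,0]-.542)<.012)&(abs(P[...,1]-.277)<.012)][:,2].max())
o=r.get_obs();print(o['clock'],o['tcp_pos'],o['contact_force'])
cv2.imwrite('pics/s5.png',cv2.resize(im[140:360,120:430],(775,550)))
E
```

```text
[-1.09492301e-01  1.66991496e-03  6.99882266e-05  5.57000000e+00] 0.00015036343698565657 amp 0.0047753741826142915 -0.11138738832702705 -0.10748408066601912 -0.10827243435275649
knob top 0.2485196884299845
17.5833 [ 0.4652868  -0.10150568  0.42522157] [ 0.20419536 -0.23561819 -0.81355302]
```

View pics/s5.png

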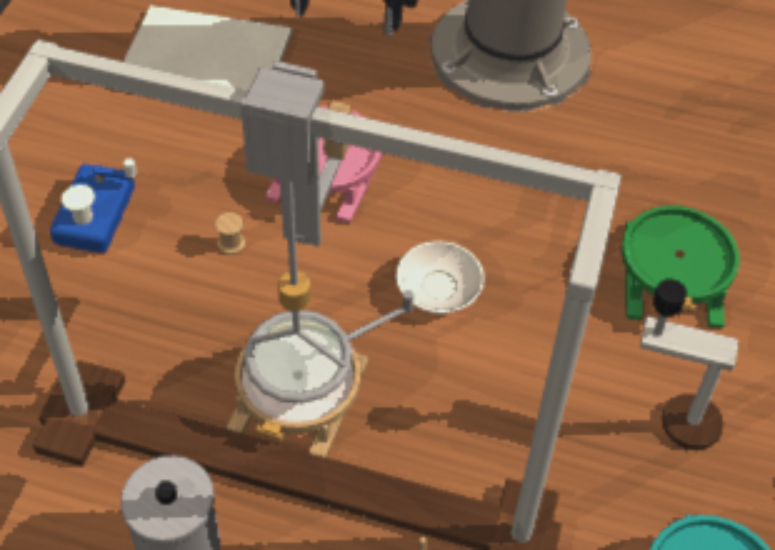

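The lens at (297,355) hangs still, centred over the hoop at (297,375) once the height parallax is allowed for. The knob is up at (669,298) and the robot is clear. More than 5 s have passed within about 3 mm of the centre, so I'm handing in.

```bash
python3 -c "
from bench import r
print(r.hand_in())"
```

```text
the job is handed in; nothing more can be done
None
```

I handed the job in at about 17.6 s: the plunger is up about 35 mm, the lens hangs over the hoop centre within about 3 mm with 0.005 rad of swing, and the arm is clear; the judge returned no verdict.

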